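# Lock the router-table insert ring with a pin spanner

## Task

The insert ring in the router-table top is loose. Take the pin spanner out of its wooden rest, seat both of its pins in the ring's two holes, turn the ring clockwise (seen from above) until it is fully home against its stop, then put the spanner back in its rest with the pins down in the slot and let go. Feel for the holes with light pressure, turn the ring only with both pins well down in their holes, never push or wrench hard, and leave the other things on the bench alone.

Things in the scene. Friction and masses are not known exactly. Their poses are not given: they have to be found in the camera images.
- spanner: T-handled pin spanner, 0.3 kg, upright in its rest at the start. Origin: centre of the underside of its steel foot (70 x 20 x 8 mm); z up, x along foot, pin row and handle. Two pins point down from the foot. A 14 mm stem rises to a wooden crossbar 110 x 16 x 20 mm (x, y, z) centred 50 mm above the origin: grip it at its middle, across the 16 mm. A half turn makes no difference.
- pin_a (a point): centre of the lower end of the spanner's pin at x = +25 mm. Both pins are round, 6 mm in diameter, 9 mm long below the foot, tapering to 3.6 mm over the last 2 mm
- pin_b (a point): the same of the pin at x = -25 mm
- spanner_rest: dark wooden rest block, fixed, 110 x 60 x 30 mm (x, y, z); origin: centre of its underside. In its top a central slot 67 mm long (x), 13 mm wide, 20 mm deep: the spanner's pins hang in it and its foot rests on the block's top, so the stored spanner's origin is 30 mm above the rest's origin, x axes parallel (either way round)
- router_top: fixed section of a router table: aluminium plate 230 x 300 mm (x, y) on a plywood frame, top 70 mm above the bench; origin: centre of the underside. The steel insert ring lies flush in its middle. The surface is marred, and the run fails, if the spanner's contact forces on ring and plate add up to more than 35 N (the two pins turning the ring make up some 12 N of it)
- ring_centre (a point): centre of the insert ring's top face; axes as router_top's. Ring 76 mm across, 28 mm bore, with two round through holes 8 mm in diameter, 10 mm deep, 25 mm either side of its axis. The line through the holes is not measured: at the start it lies anywhere within 0.55 rad either side of the plate's x axis
- lock_ring (a joint): how far the insert ring is turned clockwise seen from above, rad; 0 to 0.08 at the start, hard stops at 0 and at 0.8 (locked). Friction of about 0.3 N m; it stays where it is left. It does not tell the direction of the holes at the start
- paper_cup: paper coffee cup with lid, 82 mm across, 102 mm high, a bystander; origin: centre of its underside
- tape_measure: tape measure, 68 x 36 x 64 mm, a bystander; origin: centre of its underside
- pine_offcuts: two glued pine boards, about 62 x 160 x 44 mm, a bystander; origin: centre of its underside
There are look-alikes about, which are no part of the job. What is shaped like the spanner but orange is not meant. Leave any pink look-alike of the spanner_rest alone.

How it is judged (in metres and radians):
On the way, in this order (a step that is already met when the one before it is completed fails the run):
1. both pins are at least 5 mm down in the two holes of the still loose ring (z of each of pin_a, pin_b in the frame of ring_centre below -0.005 m and horizontal distance between pin_a and ring_centre between 0.019 and 0.031 m and horizontal distance between pin_b and ring_centre between 0.019 and 0.031 m and value of joint lock_ring below 0.25 rad), for 0.2 s.
2. the ring is turned home to its stop with both pins still in their holes (z of each of pin_a, pin_b in the frame of ring_centre below -0.005 m and horizontal distance between pin_a and ring_centre between 0.019 and 0.031 m and horizontal distance between pin_b and ring_centre between 0.019 and 0.031 m and value of joint lock_ring above 0.76 rad), for 0.2 s.
At the end, for the whole second after the job is handed in: the ring is turned to at least 0.74 of its 0.8 rad (locked); the spanner rests upright (within 0.08 rad) in its rest, pins in the slot and foot on the block (origin 27 to 34 mm above the rest's, within 8 mm of its centre and 0.2 rad of its slot), released and still (value of joint lock_ring above 0.74 rad and horizontal distance between spanner and spanner_rest below 0.008 m and z of spanner in the frame of spanner_rest between 0.027 and 0.034 m and angle between spanner's own z axis and vertical below 0.08 rad and angle between the x axis of spanner and the x axis of spanner_rest, either way round below 0.2 rad and linear speed of spanner below 0.02 m/s); the robot touches nothing.
It fails at once if the ring is turned without both pins at least 4 mm down in its holes ((velocity of joint lock_ring above 0.15 rad/s or velocity of joint lock_ring below -0.15 rad/s) and not (z of each of pin_a, pin_b in the frame of ring_centre below -0.004 m)).
It fails at once if the spanner presses on the ring or plate with more than 35 N in all (contact force between spanner and router_top above 35 N).
It fails at once if the paper cup is moved more than 15 mm (distance of paper_cup from where it was at the start of the episode above 0.015 m).
It fails at once if the tape measure is moved more than 15 mm (distance of tape_measure from where it was at the start of the episode above 0.015 m).
It fails at once if the pine offcuts is moved more than 15 mm (distance of pine_offcuts from where it was at the start of the episode above 0.015 m).
It also fails if it takes over 58 s, if anything falls off the work surface, if the arm or the gripper's body presses on something with over 40 N, if the wrist force passes 120 N, or if a joint passes its speed limit or range.

## Robot

A 6-joint arm with a two-finger parallel gripper is mounted at the origin on the work surface. World frame = base frame: x ahead of the robot, y to its left, z up, the work surface at z = 0. Lengths are in mm, angles in rad, forces in N, time in s.
With the tool pointing down it reaches from about 350 to 975 mm from the base axis. Payload 7.1 kg.
Tool frame: the origin (TCP) lies at the very end of the fingers, on their centre line; the grasp point (between the pads) lies 19 mm behind it; z points along the fingers, x is the direction in which the jaws open and shut, and the axes are right-handed (so a half turn about z gives the same grasp; the last joint's range is limited). The gripper opens to 88 mm and grips with 3 to 60 N. Pads are 20 mm wide; open, the fingers measure 115 mm over their backs; the gripper's body (75 mm by 178 mm) begins 61 mm behind the grasp point.
Start: joints at [1.12, 0.423, 1.63, -0, 1.089, -0.019], TCP at [261.534, 567.631, 196.875] pointing down, gripper open.
Joint ranges: [-3, 3], [-0.9, 2.11], [0.09, 2.58], [-1.31, 4.45], [0.11, 2.69], [-2.54, 2.54]. Speed limits (rad/s): [2.39, 2.39, 3.01, 3.14, 3.14, 3.14].

## Interface

Orientations are given as a rotation vector (axis times angle).
In Python, from workcell import * gives the robot as it stands.
- The arm moves only by the tool arm_command, never from a script. Its argument "increments" is a list of rows, each a list of 2 entries, a list of its own where there are three numbers: the shift along the tool's x, y, z in cm, then the turn about the tool's z in degrees. In form: [[[dx, dy, dz], turn], ...]. A call has 1 to 20 rows; each row shifts and turns the pose as measured when the row begins, along the tool's axes as they then stand; what a row does not reach is not made up. A row lasts 1/10 s, in which the tool goes at most 50 mm and 8.59 degrees, less where a joint would pass 70% of its speed; a pose out of reach is approached as far as the arm can. A call is refused whole if a number of a shift passes 5 or a number of a turn 8.59, either way. A call with a gripper value outside its range is refused whole. "gripper" is the opening, from 0 (shut) to 1 (fully open), set as the call begins (left out, the last holds). The fingers move at their own pace and stop on an object; the grip force is fixed at half the most. Time passes only in rows, so rows that do not move let the fingers close. It gives the time, the measured TCP pose, the force and the opening at its end, in the units of the state.
- get_obs(): the state, without advancing time (a new reading comes with each control period).
- get_image(name): name is "scene" or "side" or "wrist"; returns the picture (400x640x3 uint8, red, green, blue); there is no depth.
- camera_params(name): a dict with "K" (3x3 intrinsics, pixels), "rvec" (rotation vector, rad) and "tvec" (3), from world to camera coordinates, as OpenCV has them; the wrist camera has in their place "T_tool_cam" (4x4, takes a point from camera to tool coordinates, whose origin is the TCP and whose axes are the tool frame's). Camera axes: x right, y down, z forward; pixel columns grow to the right and rows downward; lengths in mm; the calibration is good to about 2 mm. A picture is of the moment at which its call begins: read the wrist's pose just before it. camera_params takes no time and is no camera call.
- close_job(): hands the job in, once; it reports no verdict.
The state is a dict: "t": time; "qpos": joint angles; "qvel": joint speeds; "joint_torque": joint torques, N m; "ee_pos": TCP position; "orientation": TCP orientation; "ft_force": force on the tool from outside, world axes, zero at the start; "moment": the same for the moment, N m; "width": finger opening in mm.
Only numpy, scipy, OpenCV 4.12 (cv2) and the standard library are available. Lean on these libraries where they do the work, as an engineer would, in place of code of your own. Each camera call takes 0.05 s, during which the arm holds its last target.

## Working session

There is one attempt and no reset: what is moved stays moved. The work goes in short steps, Python scripts to look and compute and a tool call to move; the robot and the scene stay as the last step left them, time stands still between calls to the robot, and variables do not carry over. Pictures are saved under pics/ and viewed, and the job is handed in when it is done.

Besides the shell and the picture viewer there is one more tool, called after "Request:" by a JSON object that holds its "fn" and its "kwargs", one argument or row to a line. arm_command: Moves the arm, as the interface text tells. Its arguments: {"type":"object","properties":{"increments":{"type":"array","items":{"type":"array"}},"gripper":{"type":"number"}},"required":["increments"]}

```bash
mkdir -p pics; cat > h.py <<'E'
from workcell import *
import numpy as np, cv2
from scipy.spatial.transform import Rotation as R
def cam(name,obs=None):
    p=camera_params(name);K=np.array(p['K'],float)
    if 'T_tool_cam' in p:
        T=np.eye(4);T[:3,:3]=R.from_rotvec(obs['orientation']).as_matrix();T[:3,3]=obs['ee_pos']
        W=T@np.array(p['T_tool_cam'],float);return K,W[:3,:3],W[:3,3]
    Rc=R.from_rotvec(np.array(p['rvec'],float).ravel()).as_matrix();t=np.array(p['tvec'],float).ravel()
    return K,Rc.T,-Rc.T@t
def ray(c,uv,z):
    K,Rw,o=c
    d=Rw@np.linalg.inv(K)@np.array([uv[0],uv[1],1.]);return o+d*(z-o[2])/d[2]
def proj(c,P):
    K,Rw,o=c
    q=K@(Rw.T@(np.array(P,float)-o));return q[:2]/q[2]
def snap(name,tag):
    o=get_obs();im=np.array(get_image(name));cv2.imwrite(f'pics/{tag}.png',im[:,:,::-1]);return im,cam(name,o),o
E
python3 - <<'E'
from h import *
for n in ['scene','side','wrist']:
    im,c,o=snap(n,n+'0');print(n,c[2].round(),c[1][:,2].round(2))
print(o, camera_params('wrist'))
E
```

```text
scene [1340.  161.  603.] [-0.82 -0.17 -0.54]
side [-156. -873. 1105.] [ 0.45  0.59 -0.67]
wrist [198. 596. 385.] [ 0.23 -0.11 -0.97]
{'t': 0.1, 'qpos': array([ 1.11998177e+00,  4.23762682e-01,  1.63059636e+00,  1.76712994e-05,
        1.08862460e+00, -1.90028768e-02]), 'qvel': array([-2.66034845e-04, -2.27771309e-03, -5.47252257e-04, -4.47720645e-05,
        1.70196946e-03, -3.68018238e-04]), 'joint_torque': array([ 5.55066742e-05, -5.45616174e+01, -2.74325430e+01,  6.44264510e-02,
        1.89202290e-02, -2.44107804e-05]), 'ee_pos': array([261.31149016, 567.15724261, 196.18731631]), 'orientation': array([ 2.64517517e+00,  1.69356479e+00, -1.87460326e-03]), 'ft_force': array([0.38304886, 0.95452202, 0.51352082]), 'moment': array([-0.02266122,  0.05441903, -0.04857395]), 'width': 87.7437568331161} {'K': array([[275.55431683,   0.        , 323.60203707],
       [  0.        , 275.55431683, 196.64655323],
       [  0.        ,   0.        ,   1.        ]]), 'T_tool_cam': array([[ 9.99999714e-01,  4.55184779e-04, -6.03964283e-04,
        -8.82237481e-01],
       [-2.88500465e-04,  9.67800930e-01,  2.51716658e-01,
        -6.93809356e+01],
       [ 6.99094786e-04, -2.51716411e-01,  9.67800785e-01,
        -1.88355301e+02],
       [ 0.00000000e+00,  0.00000000e+00,  0.00000000e+00,
         1.00000000e+00]])}
```

View pics/scene0.png

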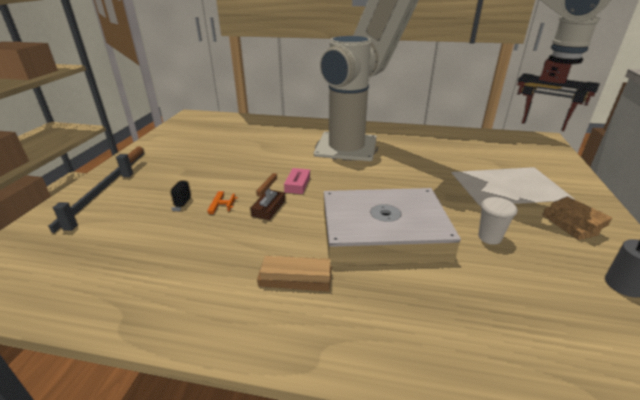

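View pics/side0.png

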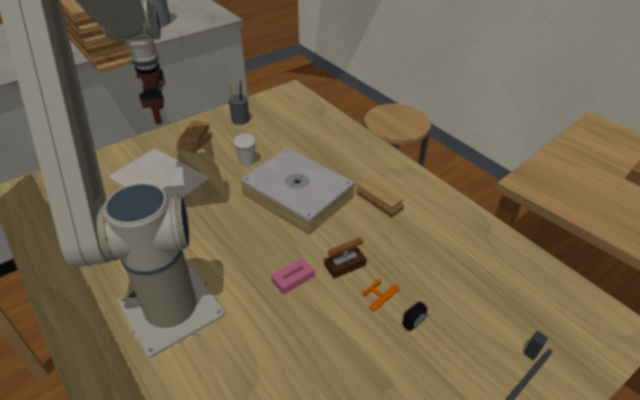

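View pics/wrist0.png

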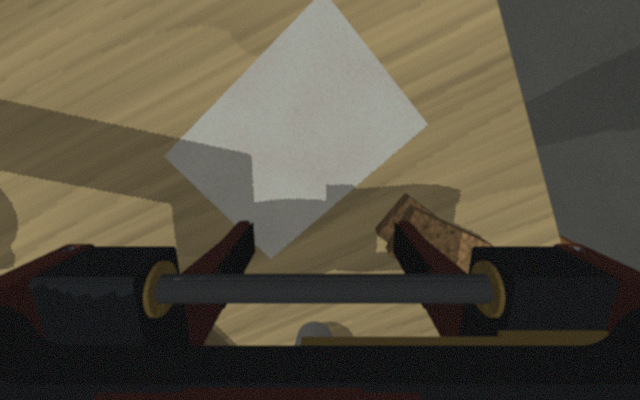

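```bash
python3 - <<'E'
import cv2
a=cv2.imread('pics/scene0.png');b=cv2.imread('pics/side0.png')
cv2.imwrite('pics/c1.png',cv2.resize(a[160:230,200:320],None,fx=6,fy=6,interpolation=2))
cv2.imwrite('pics/c2.png',cv2.resize(b[225:290,260:380],None,fx=6,fy=6,interpolation=2))
cv2.imwrite('pics/c3.png',cv2.resize(a[180:275,310:470],None,fx=5,fy=5,interpolation=2))
cv2.imwrite('pics/c4.png',cv2.resize(b[140:240,235:365],None,fx=5,fy=5,interpolation=2))
E
```

```text
(no output)
```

View pics/c1.png

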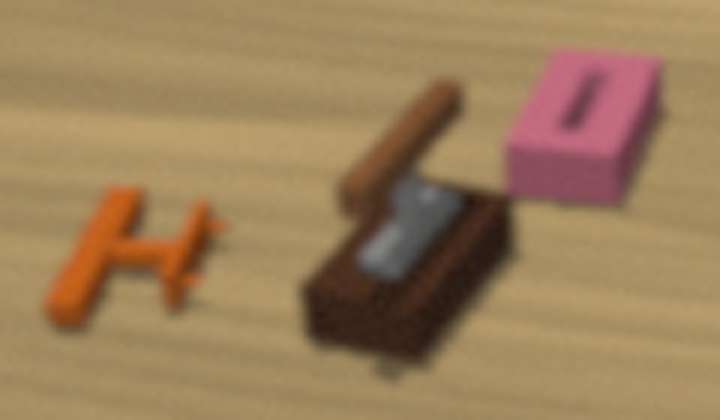

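View pics/c2.png

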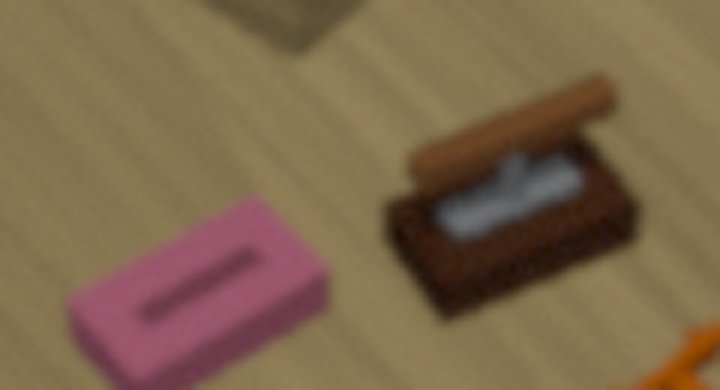

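View pics/c3.png

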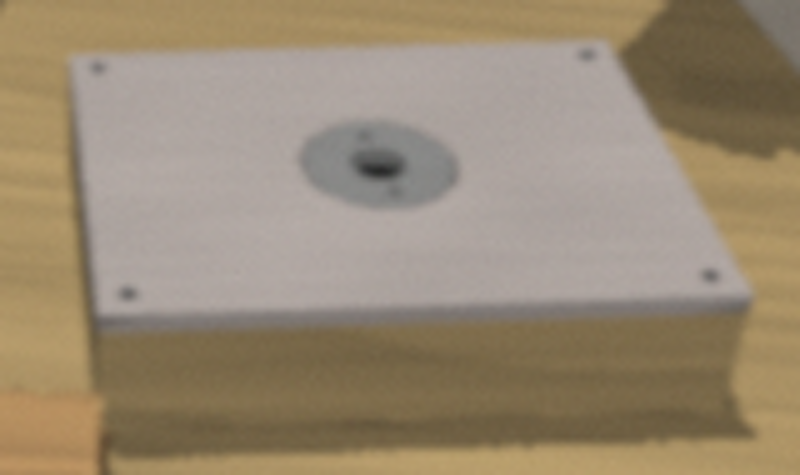

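View pics/c4.png

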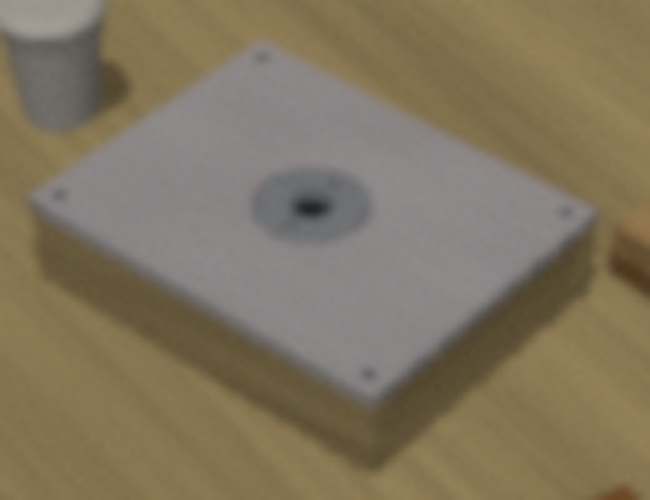

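```bash
python3 - <<'E'
from h import *
s=cam('scene');d=cam('side')
f1=lambda u,v:(200+u/6-.4,160+v/6-.4); f2=lambda u,v:(260+u/6-.4,225+v/6-.4)
f3=lambda u,v:(310+u/5-.4,180+v/5-.4); f4=lambda u,v:(235+u/5-.4,140+v/5-.4)
for n,c,l,z in [('bar sc',s,[f1(445,88),f1(357,192)],83),('bar sd',d,[f2(600,92),f2(425,170)],85),
 ('rest sc',s,[f1(308,290),f1(425,315),f1(508,205)],30),('rest sd',d,[f2(390,210),f2(447,285),f2(632,212),f2(575,140)],30),
 ('plate sc',s,[f3(72,60),f3(608,42),f3(750,300),f3(98,318)],70),('plate sd',d,[f4(262,45),f4(597,212),f4(372,400),f4(30,200)],70),
 ('ring sc',s,[f3(380,164)],70),('ring sd',d,[f4(312,205)],70),('holes sc',s,[f3(365,134),f3(396,190)],70),('hole sd',d,[f4(334,180)],70),
 ('orange sc',s,[f1(125,195),f1(65,310)],10)]:
    P=np.array([ray(c,p,z)[:2] for p in l]);print(n,P.round().tolist(),'mean',P.mean(0).round(), 'ang',np.degrees(np.arctan2(*(P[-1]-P[0])[::-1])).round(1))
E
```

```text
bar sc [[418.0, -158.0], [520.0, -168.0]] mean [ 469. -163.] ang -5.7
bar sd [[517.0, -171.0], [419.0, -160.0]] mean [ 468. -166.] ang 173.7
rest sc [[525.0, -195.0], [535.0, -135.0], [435.0, -124.0]] mean [ 498. -152.] ang 142.0
rest sd [[421.0, -132.0], [414.0, -185.0], [514.0, -203.0], [522.0, -151.0]] mean [ 468. -168.] ang -10.4
plate sc [[466.0, 0.0], [392.0, 291.0], [617.0, 342.0], [686.0, 53.0]] mean [540. 171.] ang 13.5
plate sd [[610.0, 337.0], [682.0, 51.0], [459.0, -4.0], [389.0, 285.0]] mean [535. 167.] ang -166.7
ring sc [[538.0, 172.0]] mean [538. 172.] ang 0.0
ring sd [[536.0, 169.0]] mean [536. 169.] ang 0.0
holes sc [[511.0, 163.0], [559.0, 181.0]] mean [535. 172.] ang 20.2
hole sd [[562.0, 182.0]] mean [562. 182.] ang 0.0
orange sc [[430.0, -330.0], [535.0, -315.0]] mean [ 482. -323.] ang 8.4
```

Request:
{"fn": "arm_command", "kwargs": {
  "increments": [
    [[-2,3.4,0],0],
    [[-2,3.4,0],0],
    [[-2,3.4,0],0],
    [[-2,3.4,0],0],
    [[-2,3.4,0],0],
    [[-2,3.4,0],0],
    [[-2,3.4,0],0],
    [[-2,3.4,0.5],0],
    [[-2,3.4,0.5],0],
    [[-2,3.4,0.5],0],
    [[-2,3.4,1],0],
    [[-2,3.4,1],0],
    [[0,0,1],-8],
    [[0,0,0],-8],
    [[0,0,0],-8]
  ],
  "gripper": 1
}}

```text
t: 1.65
ee_pos: [541.2, 162.4, 146.9]
orientation: [-2.22, -2.223, 0.004]
ft_force: [1.0, 0.1, 0.1]
width: 88.5
```

```bash
cat >> h.py <<'E'
def to(x,y,z,heading):  # heading of tool x in world deg
    o=get_obs();M=R.from_rotvec(o['orientation']).as_matrix()
    d=M.T@(np.array([x,y,z])-o['ee_pos'])/10
    h=np.degrees(np.arctan2(M[1,0],M[0,0]))
    turn=-((heading-h+180)%360-180)
    print('t',round(o['t'],2),'pos',o['ee_pos'].round(1),'head',h.round(2),'tilt',(M[:2,2]).round(4),'F',o['ft_force'].round(2),'M',o['moment'].round(2),'w',o['width'].round(1),'q6',o['qpos'][5].round(2))
    print('d cm',d.round(2),'turn',turn.round(2))
E
python3 - <<'E'
from h import *
to(535,171,150,84)
snap('wrist','w1')
E
```

```text
Traceback (most recent call last):
  File "h.py", line 24, in to
    print('t',round(o['t'],2),'pos',o['ee_pos'].round(1),'head',h.round(2),'tilt',(M[:2,2]).round(4),'F',o['ft_force'].round(2),'M',o['moment'].round(2),'w',o['width'].round(1),'q6',o['qpos'][5].round(2))
                                                                                                                                                             ^^^^^^^^^^^^^^^^
AttributeError: 'float' object has no attribute 'round'
```

```bash
sed -i "s/o\['width'\].round(1)/round(o['width'],1)/" h.py
python3 - <<'E'
from h import *
to(535,171,150,84)
im,c,o=snap('wrist','w1')
cv2.imwrite('pics/w1c.png',cv2.resize(im[140:300,230:430,::-1],None,fx=3.5,fy=3.5,interpolation=2))
E
```

```text
t 1.65 pos [541.2 162.4 146.9] head 90.09 tilt [-0.0019 -0.0016] F [1.04 0.14 0.05] M [ 0.09 -0.01  0.02] w 88.5 q6 -1.3
d cm [ 0.86 -0.62 -0.31] turn 6.09
```

View pics/w1.png

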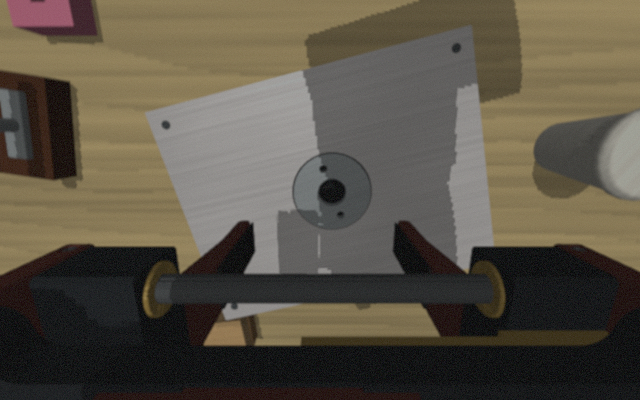

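View pics/w1c.png

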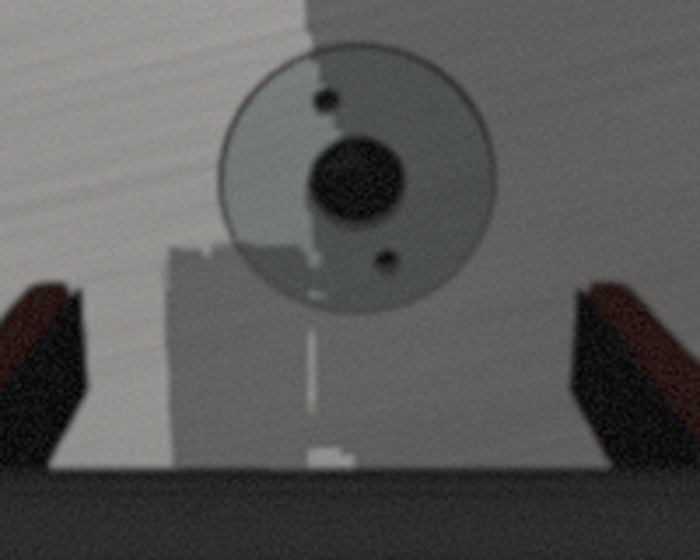

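```bash
python3 - <<'E'
from h import *
im=cv2.imread('pics/w1.png');c=cam('wrist',get_obs())
g=cv2.GaussianBlur(cv2.cvtColor(im,cv2.COLOR_BGR2GRAY),(3,3),0).astype(float)
def blob(u,v,r):
    u0,v0=int(round(u)),int(round(v));p=g[v0-r:v0+r+1,u0-r:u0+r+1]
    w=np.clip(np.median(p)-8-p,0,None);yy,xx=np.mgrid[-r:r+1,-r:r+1]
    return u0+(w*xx).sum()/w.sum(),v0+(w*yy).sum()/w.sum()
f=lambda u,v:((u+.5)/3.5-.5+230,(v+.5)/3.5-.5+140)
A=blob(*f(326,99),5);B=blob(*f(387,261),5)
print(A,B)
# ring outline by rim points in crop
rim=[f(219,178),f(496,178),f(357,44),f(357,314),f(262,80),f(455,80),f(258,274),f(456,274)]
P=np.array([ray(c,p,70)[:2] for p in rim]);
(el)=cv2.fitEllipse(P.astype(np.float32));print('ring',el)
a,b=ray(c,A,70)[:2],ray(c,B,70)[:2]
print(a,b,'mid',(a+b)/2,'d',np.hypot(*(a-b)),'ang',np.degrees(np.arctan2(*(b-a)[::-1])))
pl=np.array([ray(c,p,70)[:2] for p in [(147,113),(471,27)]]);print(pl)
print('bore',ray(c,f(357,179),70))
E
```

```text
(np.float64(323.1747663551402), np.float64(168.11682242990653)) (np.float64(340.0223880597015), np.float64(213.82537313432834))
ring ((535.1998901367188, 169.73631286621094), (78.5384292602539, 78.72261047363281), 82.783935546875)
[511.4500405  160.98727529] [557.71932867 178.4290904 ] mid [534.58468459 169.70818285] d 49.44758783361814 ang 20.65459267149146
[[461.8659992   -2.17003274]
 [388.54430379 286.58178512]]
bore [533.90679147 169.56438123  70.        ]
```

Request:
{"fn": "arm_command", "kwargs": {
  "increments": [
    [[-4.1,-0.9,0],0],
    [[-4.1,-0.9,0],0],
    [[-4.1,-0.9,0],0],
    [[-4.1,-0.9,0],0],
    [[-4.1,-0.9,0],0],
    [[-4.1,-0.9,0],0],
    [[-4.1,-0.9,0],0],
    [[-4.0,-0.9,0],0],
    [[0,0,0],6],
    [[0,0,0],0]
  ]
}}

```text
t: 2.7
ee_pos: [467.5, -175.3, 147.3]
orientation: [2.351, 2.081, -0.001]
ft_force: [0.5, 0.1, -0.1]
width: 87.8
```

```bash
python3 - <<'E'
from h import *
to(468,-165,61,84)
im,c,o=snap('wrist','w2')
cv2.imwrite('pics/w2c.png',cv2.resize(im[100:300,220:430,::-1],None,fx=3,fy=3,interpolation=2))
E
```

```text
t 2.7 pos [ 467.5 -175.3  147.3] head 83.01 tilt [ 0.0005 -0.0019] F [ 0.46  0.09 -0.08] M [ 0.05 -0.02  0.01] w 87.8 q6 -1.83
d cm [ 1.05 -0.09  8.63] turn -0.99
```

View pics/w2c.png

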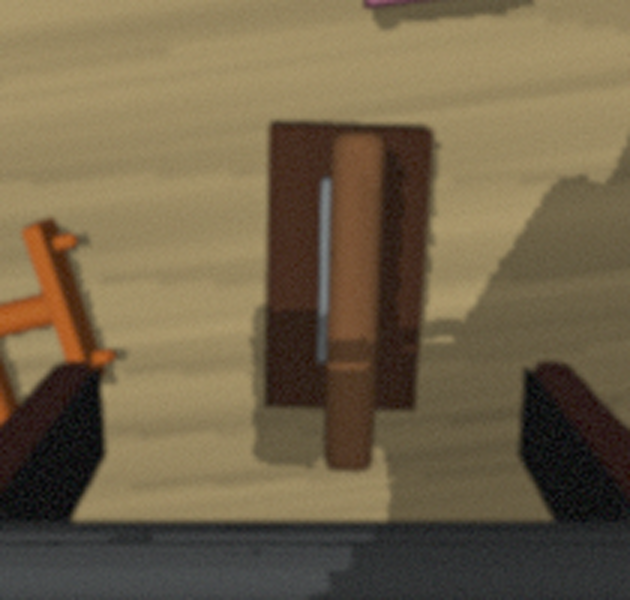

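```bash
python3 - <<'E'
from h import *
c=cam('wrist',get_obs())
f=lambda u,v:((u+.5)/3-.5+220,(v+.5)/3-.5+100)
for n,l,z in [('bar',[(360,135),(348,467)],90),('barmid',[(358.5,150),(349,455)],88),('edges',[(333,150),(384,150),(370,455),(327,455)],85),('rest',[(271,123),(433,128),(415,410),(266,405)],30),('foot',[(321,178),(317,362)],38)]:
    P=np.array([ray(c,f(*p),z)[:2] for p in l]);print(n,P.round(1).tolist(),P.mean(0).round(1),np.degrees(np.arctan2(*(P[-1]-P[0])[::-1])).round(1), np.hypot(*(P[0]-P[-1])).round(1))
E
```

```text
bar [[416.7, -155.7], [522.0, -170.5]] [ 469.4 -163.1] -8.0 106.3
barmid [[421.2, -156.5], [518.8, -169.8]] [ 470.  -163.1] -7.7 98.5
edges [[420.5, -164.0], [422.3, -148.8], [521.0, -162.9], [519.4, -177.0]] [ 470.8 -163.2] -7.5 99.7
rest [[413.1, -184.6], [421.8, -126.4], [530.7, -142.3], [521.7, -200.8]] [ 471.8 -163.5] -8.5 109.8
foot [[434.1, -168.8], [503.3, -178.3]] [ 468.7 -173.5] -7.8 69.9
```

Request:
{"fn": "arm_command", "kwargs": {
  "increments": [
    [[1.2,0,0],1],
    [[0,0,0],0],
    [[0,0,2],0],
    [[0,0,2],0],
    [[0,0,1.5],0],
    [[0,0,0],0]
  ]
}}

```text
t: 3.35
ee_pos: [471.5, -159.9, 91.6]
orientation: [2.347, 2.082, 0.0]
ft_force: [-0.7, -0.7, 0.0]
width: 88.0
```

```bash
python3 - <<'E'
from h import *
to(469.5,-163.3,61,82)
E
```

```text
t 3.35 pos [ 471.5 -159.9   91.6] head 83.16 tilt [ 0.0033 -0.0034] F [-0.71 -0.67  0.04] M [ 0.04 -0.03  0.02] w 88.0 q6 -1.8
d cm [-0.35 -0.17  3.06] turn 1.16
```

Request:
{"fn": "arm_command", "kwargs": {
  "increments": [
    [[-0.35,-0.15,0],1.2],
    [[0,0,0],0],
    [[0,0,0],0]
  ]
}}

```text
t: 3.65
ee_pos: [470.5, -163.0, 93.0]
orientation: [2.365, 2.058, 0.001]
ft_force: [-0.3, 0.0, 0.3]
width: 87.7
```

```bash
python3 - <<'E'
from h import *
to(469.5,-163.3,61,82)
E
```

```text
t 3.65 pos [ 470.5 -163.    93. ] head 82.06 tilt [ 0.0045 -0.004 ] F [-0.3   0.01  0.28] M [ 0.03 -0.   -0.04] w 87.7 q6 -1.79
d cm [-0.03 -0.11  3.2 ] turn 0.06
```

Request:
{"fn": "arm_command", "kwargs": {
  "increments": [
    [[0,0,1.2],0],
    [[0,0,1.2],0],
    [[0,0,0.6],0],
    [[0,0,0],0]
  ]
}}

```text
t: 4.05
ee_pos: [471.5, -163.6, 61.5]
orientation: [2.363, 2.057, 0.003]
ft_force: [-0.6, 0.2, -0.4]
width: 87.9
```

```bash
python3 - <<'E'
from h import *
to(469.5,-163.3,61,82)
im,c,o=snap('wrist','w3')
E
```

```text
t 4.05 pos [ 471.5 -163.6   61.5] head 82.07 tilt [ 0.0069 -0.0049] F [-0.61  0.16 -0.37] M [-0.01  0.03  0.03] w 87.9 q6 -1.79
d cm [-0.   -0.2   0.05] turn 0.07
```

View pics/w3.png

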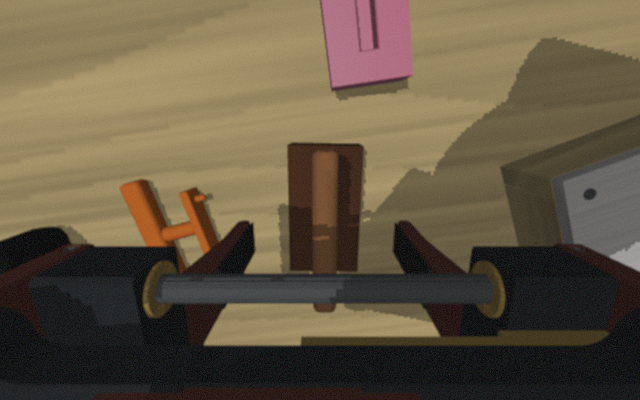

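Request:
{"fn": "arm_command", "kwargs": {
  "increments": [
    [[0,-0.15,0],0],
    [[0,0,0],0]
  ]
}}

```text
t: 4.3
ee_pos: [469.9, -163.4, 61.7]
orientation: [2.364, 2.057, 0.003]
ft_force: [0.0, 0.2, -0.2]
width: 87.8
```

Request:
{"fn": "arm_command", "kwargs": {
  "increments": [
    [[0,0,0],0],
    [[0,0,0],0],
    [[0,0,0],0],
    [[0,0,0],0],
    [[0,0,0],0],
    [[0,0,0],0],
    [[0,0,0],0],
    [[0,0,0],0]
  ],
  "gripper": 0
}}

```text
t: 5.1
ee_pos: [470.6, -163.6, 62.7]
orientation: [2.362, 2.056, 0.004]
ft_force: [0.4, 0.0, -0.2]
width: 27.3
```

```bash
python3 - <<'E'
from h import *
to(469.5,-163.3,61,82)
im,c,o=snap('side','s3'); cv2.imwrite('pics/s3c.png',cv2.resize(im[200:300,280:420,::-1],None,fx=5,fy=5,interpolation=2))
E
```

```text
t 5.1 pos [ 470.6 -163.6   62.7] head 82.07 tilt [ 0.0086 -0.0055] F [ 0.43  0.01 -0.18] M [ 0.02 -0.   -0.02] w 27.3 q6 -1.79
d cm [ 0.02 -0.12  0.16] turn 0.07
```

View pics/s3c.png

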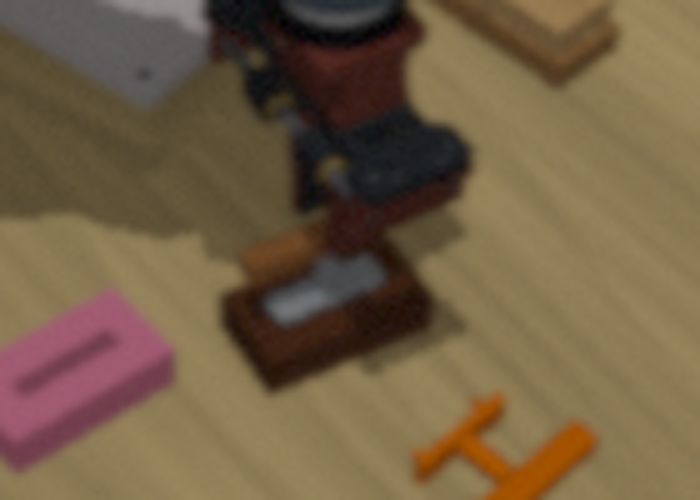

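Jaws still closing (27 mm); keep waiting.

Request:
{"fn": "arm_command", "kwargs": {
  "increments": [
    [[0,0,0],0],
    [[0,0,0],0],
    [[0,0,0],0],
    [[0,0,0],0],
    [[0,0,0],0]
  ]
}}

```text
t: 5.65
ee_pos: [470.6, -163.5, 62.6]
orientation: [2.363, 2.056, 0.005]
ft_force: [0.4, -0.3, -0.5]
width: 15.0
```

```bash
python3 - <<'E'
from h import *
to(469.5,-163.3,61,82)
E
```

```text
t 5.65 pos [ 470.6 -163.5   62.6] head 82.06 tilt [ 0.0085 -0.0053] F [ 0.36 -0.35 -0.52] M [ 0.07  0.01 -0.03] w 15.0 q6 -1.79
d cm [ 0.01 -0.12  0.16] turn 0.06
```

Request:
{"fn": "arm_command", "kwargs": {
  "increments": [
    [[0,0,-1],0],
    [[0,0,-2],0],
    [[0,0,-2],0],
    [[0,0,-2],0],
    [[0,0,-2],0],
    [[0,0,0],0],
    [[0,0,0],0]
  ]
}}

```text
t: 6.35
ee_pos: [467.3, -162.3, 156.6]
orientation: [2.366, 2.059, 0.001]
ft_force: [-0.0, 0.5, -3.2]
width: 14.7
```

```bash
python3 - <<'E'
from h import *
to(535.2,169.8,145,110.6)
im,c,o=snap('wrist','w4')
E
```

```text
t 6.35 pos [ 467.3 -162.3  156.6] head 82.07 tilt [ 0.0039 -0.004 ] F [-0.01  0.45 -3.22] M [-0.01  0.03  0.  ] w 14.7 q6 -1.79
d cm [33.83  2.14  1.05] turn -28.53
```

View pics/w4.png

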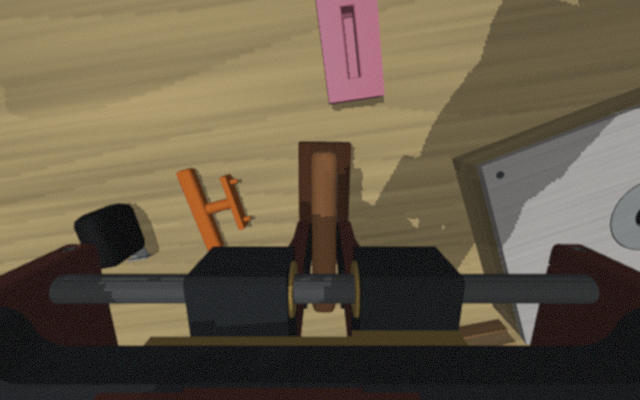

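```bash
python3 - <<'E'
from h import *
im=cv2.imread('pics/w4.png')
cv2.imwrite('pics/w4c.png',cv2.resize(im[140:320,270:380],None,fx=3.3,fy=3.3,interpolation=2))
p=camera_params('wrist');T=np.array(p['T_tool_cam']);K=np.array(p['K'])
def tool(u,v,z):
    d=T[:3,:3]@np.linalg.inv(K)@[u,v,1];return T[:3,3]+d*(z-T[2,3])/d[2]
for uv in [(324,152),(324,154),(324,309),(324,311)]: print(uv,[tool(*uv,z).round(1)[:2] for z in (-29,-19)])
g=im[:,:,2].astype(int); print(g[145:165,324],g[300:318,324]); print(g[200,300:350])
E
```

```text
(324, 152) [array([ -0.5, -54.6]), array([ -0.5, -53.7])]
(324, 154) [array([ -0.5, -53.5]), array([ -0.5, -52.5])]
(324, 309) [array([-0.4, 49.4]), array([-0.4, 56.9])]
(324, 311) [array([-0.4, 51. ]), array([-0.4, 58.5])]
[ 67  68  70  68  70  67  79  94 105 118 127 124 127 129 130 123 124 123
 126 124] [ 53  47  52  63  76  87  79  80  82  82  74  88 122 152 166 169 162 159]
[ 73  64  71  67  71  68  69  71  74  69  72  82  91 103 108 111 116 120
 125 123 122 124 121 119 120 117 118 110 114 112 112 110 102  96  90  82
  67  55  53  50  49  48  46  49  46  50  51  50  65  98]
```

View pics/w4c.png

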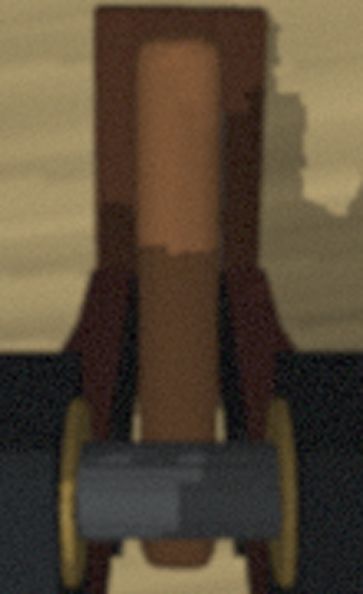

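Request:
{"fn": "arm_command", "kwargs": {
  "increments": [
    [[4.2,0.27,0],0],
    [[4.2,0.27,0],0],
    [[4.2,0.27,0],0],
    [[4.2,0.27,0],0],
    [[4.2,0.27,0],0],
    [[4.2,0.27,0],0],
    [[4.2,0.27,0],0],
    [[3.9,0.27,0],0],
    [[0,0,0],-8],
    [[0,0,0],-8],
    [[0,0,0],-8],
    [[0,0,0],-4],
    [[0,0,0],0]
  ]
}}

```text
t: 7.7
ee_pos: [528.8, 176.6, 137.2]
orientation: [-1.772, -2.579, 0.03]
ft_force: [0.3, 0.1, -3.1]
width: 14.9
```

```bash
python3 - <<'E'
from h import *
to(535.2,169.8,125,110.6)
E
```

```text
t 7.7 pos [528.8 176.6 137.2] head 111.02 tilt [-0.0205 -0.0089] F [ 0.34  0.1  -3.08] M [ 0.11  0.04 -0.01] w 14.9 q6 -1.63
d cm [-0.87  0.38  1.21] turn 0.42
```

```bash
cat >> h.py <<'E'
Mg=R.from_rotvec([2.363,2.056,0.005]).as_matrix();pg=np.array([470.5,-163.5,62.5])
RC=np.array([535.2,169.8,70.]);
def pins(center=RC,ang=20.65):
    o=get_obs();M=R.from_rotvec(o['orientation']).as_matrix()
    a=np.radians(-7.9);X=np.array([np.cos(a),np.sin(a),0])
    out=[]
    for L in [(0,0,21),(25,0,21),(-25,0,21)]:
        Pw=np.array([470.5,-163.5,L[2]])+X*L[0]
        out.append(M@(Mg.T@(Pw-pg))+o['ee_pos'])
    out=np.array(out)
    sx=M@(Mg.T@X);sa=np.degrees(np.arctan2(sx[1],sx[0]))
    up=M@(Mg.T@np.array([0,0,1.]))
    print('t',round(o['t'],2),'tcp',o['ee_pos'].round(1),'tips c/a/b',out.round(1).tolist(),'ang',sa.round(2),'tilt',up[:2].round(4),'F',o['ft_force'].round(1),'M',o['moment'].round(2),'w',round(o['width'],1))
    d=M.T@(np.array([center[0],center[1],out[0][2]])-out[0])/10
    print('move cm',d.round(2),'turn',((sa-ang+90)%180-90).round(2),'tip above ring',(out[:,2]-70).round(1))
E
python3 - <<'E'
from h import *
pins()
E
```

```text
t 7.7 tcp [528.8 176.6 137.2] tips c/a/b [[527.5, 176.3, 95.7], [550.8, 185.3, 94.9], [504.2, 167.3, 96.5]] ang 21.06 tilt [0.0304 0.0087] F [ 0.3  0.1 -3.1] M [ 0.11  0.04 -0.01] w 14.9
move cm [-0.88  0.48 -0.01] turn 0.41 tip above ring [25.7 24.9 26.5]
```

Request:
{"fn": "arm_command", "kwargs": {
  "increments": [
    [[-0.45,0.25,0],0],
    [[-0.45,0.25,0],0.5],
    [[0,0,0],0],
    [[0,0,0],0]
  ]
}}

```text
t: 8.1
ee_pos: [536.3, 168.6, 134.8]
orientation: [-1.791, -2.564, 0.034]
ft_force: [0.6, -0.8, -3.2]
width: 14.6
```

```bash
python3 - <<'E'
from h import *
pins()
E
```

```text
t 8.1 tcp [536.3 168.6 134.8] tips c/a/b [[534.9, 168.2, 93.3], [558.4, 176.8, 92.5], [511.5, 159.6, 94.2]] ang 20.17 tilt [0.0339 0.0097] F [ 0.6 -0.8 -3.2] M [ 0.07 -0.04  0.06] w 14.6
move cm [ 0.14  0.08 -0.  ] turn -0.48 tip above ring [23.3 22.5 24.2]
```

Request:
{"fn": "arm_command", "kwargs": {
  "increments": [
    [[0.14,0.08,0.6],-0.5],
    [[0,0,0.6],0],
    [[0,0,0.5],0]
  ]
}}

```text
t: 8.4
ee_pos: [536.8, 170.1, 117.4]
orientation: [-1.781, -2.572, 0.032]
ft_force: [0.6, 0.1, -2.8]
width: 14.6
```

```bash
python3 - <<'E'
from h import *
pins()
for n,box in [('scene',(160,240,340,440)),('side',(140,220,250,350))]:
    im,c,o=snap(n,'z'+n); a,b,e,f=box
    cv2.imwrite(f'pics/z{n}c.png',cv2.resize(im[a:b,e:f,::-1],None,fx=6,fy=6,interpolation=2))
E
```

```text
t 8.4 tcp [536.8 170.1 117.4] tips c/a/b [[535.5, 169.8, 75.9], [558.8, 178.6, 75.1], [512.1, 161.0, 76.7]] ang 20.65 tilt [0.0322 0.0092] F [ 0.6  0.1 -2.8] M [ 0.04 -0.06  0.06] w 14.6
move cm [ 0.01 -0.02  0.  ] turn -0.0 tip above ring [5.9 5.1 6.7]
```

View pics/zscenec.png

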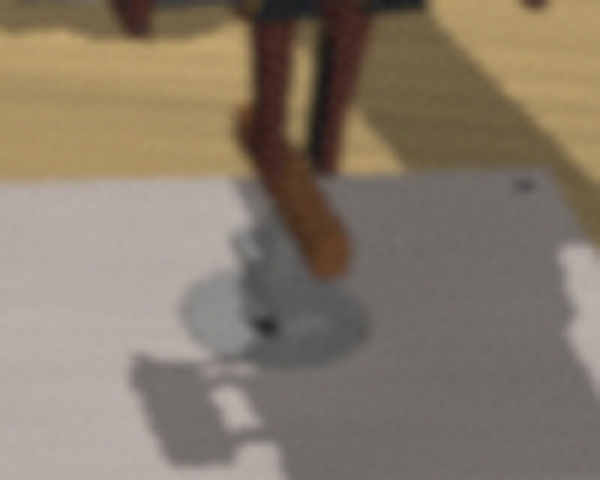

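View pics/zsidec.png

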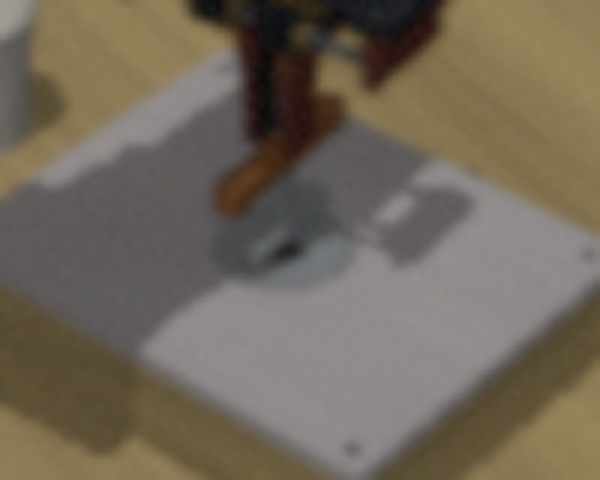

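Request:
{"fn": "arm_command", "kwargs": {
  "increments": [
    [[0,0,0.2],0],
    [[0,0,0.2],0],
    [[0,0,0.1],0]
  ]
}}

```text
t: 8.8
ee_pos: [536.1, 170.1, 111.6]
orientation: [-1.78, -2.571, 0.034]
ft_force: [-0.9, 0.3, -3.1]
width: 14.9
```

```bash
python3 - <<'E'
from h import *
pins()
E
```

```text
t 8.8 tcp [536.1 170.1 111.6] tips c/a/b [[534.7, 169.7, 70.1], [558.1, 178.5, 69.2], [511.3, 160.9, 71.0]] ang 20.66 tilt [0.0336 0.0096] F [-0.9  0.3 -3.1] M [0.05 0.01 0.03] w 14.9
move cm [-0.01  0.05 -0.  ] turn 0.01 tip above ring [ 0.1 -0.8  1. ]
```

Request:
{"fn": "arm_command", "kwargs": {
  "increments": [
    [[0,0.05,0.1],0],
    [[0,0,0.1],0]
  ]
}}

```text
t: 9.0
ee_pos: [536.7, 170.3, 109.5]
orientation: [-1.78, -2.572, 0.033]
ft_force: [0.3, -0.8, -1.7]
width: 14.3
```

```bash
python3 - <<'E'
from h import *
pins()
E
```

```text
t 9.0 tcp [536.7 170.3 109.5] tips c/a/b [[535.3, 170.0, 68.1], [558.7, 178.8, 67.2], [511.9, 161.1, 68.9]] ang 20.66 tilt [0.0332 0.0094] F [ 0.3 -0.8 -1.7] M [ 0.04 -0.01  0.01] w 14.3
move cm [-0.01 -0.02  0.  ] turn 0.01 tip above ring [-1.9 -2.8 -1.1]
```

Request:
{"fn": "arm_command", "kwargs": {
  "increments": [
    [[0,0,0.1],0],
    [[0,0,0.1],0]
  ]
}}

```text
t: 9.2
ee_pos: [536.8, 170.3, 107.5]
orientation: [-1.781, -2.572, 0.033]
ft_force: [0.4, -0.5, -3.8]
width: 14.5
```

```bash
python3 - <<'E'
from h import *
pins()
E
```

```text
t 9.2 tcp [536.8 170.3 107.5] tips c/a/b [[535.4, 169.9, 66.0], [558.8, 178.8, 65.2], [512.0, 161.1, 66.9]] ang 20.65 tilt [0.033  0.0094] F [ 0.4 -0.5 -3.8] M [ 0.06  0.01 -0.02] w 14.5
move cm [-0.01 -0.02  0.  ] turn 0.0 tip above ring [-4.  -4.8 -3.1]
```

Request:
{"fn": "arm_command", "kwargs": {
  "increments": [
    [[0,0,0.1],0],
    [[0,0,0.1],0],
    [[0,0,0.05],0]
  ]
}}

```text
t: 9.5
ee_pos: [536.7, 170.3, 104.8]
orientation: [-1.781, -2.572, 0.033]
ft_force: [-0.4, -0.6, -2.4]
width: 14.6
```

```bash
python3 - <<'E'
from h import *
pins()
E
```

```text
t 9.5 tcp [536.7 170.3 104.8] tips c/a/b [[535.4, 169.9, 63.4], [558.7, 178.7, 62.5], [512.0, 161.1, 64.2]] ang 20.66 tilt [0.0329 0.0094] F [-0.4 -0.6 -2.4] M [ 0.02 -0.03 -0.02] w 14.6
move cm [-0.01 -0.02  0.  ] turn 0.01 tip above ring [-6.6 -7.5 -5.8]
```

Request:
{"fn": "arm_command", "kwargs": {
  "increments": [
    [[0,0,0.08],0],
    [[0,0,0.05],0],
    [[0,0,0],0],
    [[0,0,0],2],
    [[0,0,0],2],
    [[0,0,0],2]
  ]
}}

```text
t: 10.1
ee_pos: [536.8, 170.3, 104.0]
orientation: [-1.917, -2.474, 0.033]
ft_force: [-0.8, 0.2, -1.4]
width: 14.4
```

```bash
python3 - <<'E'
from h import *
pins()
E
```

```text
t 10.1 tcp [536.8 170.3 104. ] tips c/a/b [[535.4, 170.0, 62.6], [559.6, 176.3, 61.7], [511.2, 163.7, 63.4]] ang 14.51 tilt [0.0323 0.0083] F [-0.8  0.2 -1.4] M [0.01 0.2  0.3 ] w 14.4
move cm [-0.01 -0.03  0.  ] turn -6.14 tip above ring [-7.4 -8.3 -6.6]
```

Request:
{"fn": "arm_command", "kwargs": {
  "increments": [
    [[0,0,0],2.5],
    [[0,0,0],2.5],
    [[0,0,0],2.5],
    [[0,0,0],2.5],
    [[0,0,0],2.5],
    [[0,0,0],2.5],
    [[0,0,0],2.5],
    [[0,0,0],2.5],
    [[0,0,0],2.5],
    [[0,0,0],2.5]
  ]
}}

```text
t: 11.1
ee_pos: [537.0, 170.7, 104.1]
orientation: [-2.422, -1.994, 0.036]
ft_force: [-0.9, 0.5, -1.2]
width: 14.8
```

```bash
python3 - <<'E'
from h import *
pins()
E
```

```text
t 11.1 tcp [537.  170.7 104.1] tips c/a/b [[535.8, 170.4, 62.6], [560.3, 165.7, 61.9], [511.3, 175.2, 63.3]] ang -11.03 tilt [0.029  0.0057] F [-0.9  0.5 -1.2] M [0.02 0.17 0.31] w 14.8
move cm [-0.07 -0.04  0.  ] turn -31.68 tip above ring [-7.4 -8.1 -6.7]
```

Request:
{"fn": "arm_command", "kwargs": {
  "increments": [
    [[-0.03,0,0],2],
    [[-0.03,0,0],2],
    [[0,0,0],2],
    [[0,0,0],2],
    [[0,0,0],1],
    [[0,0,0],1]
  ]
}}

```text
t: 11.7
ee_pos: [537.2, 170.7, 104.1]
orientation: [-2.592, -1.772, 0.035]
ft_force: [-1.5, 0.0, -0.5]
width: 14.5
```

```bash
python3 - <<'E'
from h import *
pins()
E
```

```text
t 11.7 tcp [537.2 170.7 104.1] tips c/a/b [[536.1, 170.5, 62.6], [559.4, 161.5, 62.0], [512.8, 179.6, 63.1]] ang -21.24 tilt [0.0264 0.0044] F [-1.5  0.  -0.5] M [0.05 0.16 0.33] w 14.5
move cm [-0.1  -0.06  0.  ] turn -41.89 tip above ring [-7.4 -8.  -6.9]
```

Request:
{"fn": "arm_command", "kwargs": {
  "increments": [
    [[0,0,0],0.7],
    [[0,0,0],0.7],
    [[0,0,0],0.7]
  ]
}}

```text
t: 12.0
ee_pos: [537.3, 170.7, 104.1]
orientation: [-2.626, -1.723, 0.035]
ft_force: [-0.8, -0.1, -0.7]
width: 14.5
```

```bash
python3 - <<'E'
from h import *
pins()
E
```

```text
t 12.0 tcp [537.3 170.7 104.1] tips c/a/b [[536.2, 170.6, 62.6], [559.1, 160.6, 62.0], [513.3, 180.5, 63.1]] ang -23.44 tilt [0.0259 0.0042] F [-0.8 -0.1 -0.7] M [-0.04  0.17  0.33] w 14.5
move cm [-0.11 -0.06  0.  ] turn -44.09 tip above ring [-7.4 -8.  -6.9]
```

Request:
{"fn": "arm_command", "kwargs": {
  "increments": [
    [[0,0,0],0.7],
    [[0,0,0],0.7]
  ]
}}

```text
t: 12.2
ee_pos: [537.3, 170.7, 104.0]
orientation: [-2.649, -1.688, 0.035]
ft_force: [0.2, -0.0, -0.1]
width: 14.7
```

```bash
python3 - <<'E'
from h import *
pins()
E
```

```text
t 12.2 tcp [537.3 170.7 104. ] tips c/a/b [[536.2, 170.6, 62.6], [558.9, 160.0, 62.0], [513.5, 181.1, 63.1]] ang -24.95 tilt [0.0257 0.004 ] F [ 0.2 -0.  -0.1] M [0.02 0.17 0.32] w 14.7
move cm [-0.11 -0.06  0.  ] turn -45.6 tip above ring [-7.4 -8.  -6.9]
```

Request:
{"fn": "arm_command", "kwargs": {
  "increments": [
    [[0,0,0],0.7],
    [[0,0,0],0.7]
  ]
}}

```text
t: 12.4
ee_pos: [537.3, 170.7, 104.0]
orientation: [-2.671, -1.653, 0.035]
ft_force: [-0.8, 0.2, -0.5]
width: 14.5
```

```bash
python3 - <<'E'
from h import *
pins()
E
```

```text
t 12.4 tcp [537.3 170.7 104. ] tips c/a/b [[536.2, 170.6, 62.6], [558.6, 159.4, 62.0], [513.9, 181.7, 63.1]] ang -26.48 tilt [0.0255 0.0038] F [-0.8  0.2 -0.5] M [0.03 0.16 0.35] w 14.5
move cm [-0.11 -0.06  0.  ] turn -47.13 tip above ring [-7.4 -8.  -6.9]
```

Request:
{"fn": "arm_command", "kwargs": {
  "increments": [
    [[0,0,0],0.7],
    [[0,0,0],0.7]
  ]
}}

```text
t: 12.6
ee_pos: [537.3, 170.7, 104.1]
orientation: [-2.693, -1.617, 0.035]
ft_force: [0.2, 0.1, -1.6]
width: 14.6
```

```bash
python3 - <<'E'
from h import *
pins()
E
```

```text
t 12.6 tcp [537.3 170.7 104.1] tips c/a/b [[536.3, 170.6, 62.6], [558.3, 158.9, 62.0], [514.2, 182.3, 63.1]] ang -27.99 tilt [0.0252 0.0037] F [ 0.2  0.1 -1.6] M [0.05 0.09 0.24] w 14.6
move cm [-0.12 -0.06  0.  ] turn -48.64 tip above ring [-7.4 -8.  -6.9]
```

Request:
{"fn": "arm_command", "kwargs": {
  "increments": [
    [[0,0,0],0.7],
    [[0,0,0],0.7]
  ]
}}

```text
t: 12.8
ee_pos: [537.3, 170.7, 104.1]
orientation: [2.714, 1.581, -0.035]
ft_force: [-1.3, 0.2, -1.5]
width: 14.8
```

```bash
python3 - <<'E'
from h import *
pins()
im,c,o=snap('wrist','w5')
E
```

```text
t 12.8 tcp [537.3 170.7 104.1] tips c/a/b [[536.3, 170.6, 62.6], [558.0, 158.2, 62.1], [514.5, 182.9, 63.1]] ang -29.53 tilt [0.025  0.0035] F [-1.3  0.2 -1.5] M [0.03 0.1  0.38] w 14.8
move cm [-0.12 -0.06  0.  ] turn -50.18 tip above ring [-7.4 -7.9 -6.9]
```

View pics/w5.png

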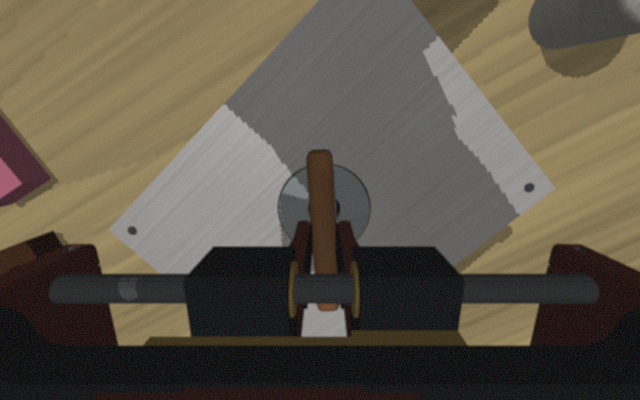

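```bash
cat >> h.py <<'E'
def twist(f):
    im=cv2.imread(f'pics/{f}.png');hsv=cv2.cvtColor(im,cv2.COLOR_BGR2HSV)
    r=range(165,240,3);mid=[]
    for v in r:
        row=hsv[v,295:350].astype(int);m=(row[:,1]>85)&(row[:,0]<20)&(row[:,2]>60)
        xs=np.where(m)[0]
        mid.append(295+np.median(xs) if len(xs)>6 else np.nan)
    p=camera_params('wrist');T=np.array(p['T_tool_cam']);K=np.array(p['K'])
    Q=[]
    for u,v in zip(mid,r):
        if np.isnan(u):continue
        d=T[:3,:3]@np.linalg.inv(K)@[u,v,1];Q.append((T[:3,3]+d*(-29-T[2,3])/d[2])[:2])
    Q=np.array(Q);k=np.polyfit(Q[:,1],Q[:,0],1);print(f,'twist deg',np.degrees(np.arctan(k[0])).round(2),'x0',k[1].round(2),len(Q),(Q[:,0]-np.polyval(k,Q[:,1])).std().round(2))
E
python3 - <<'E'
from h import *
twist('w4');twist('w5')
E
```

```text
w4 twist deg 4.19 x0 -0.83 25 1.12
w5 twist deg 3.49 x0 -0.84 25 0.19
```

Request:
{"fn": "arm_command", "kwargs": {
  "increments": [
    [[0,0,0],0.7],
    [[0,0,0],0.7],
    [[0,0,0],0.7]
  ]
}}

```text
t: 13.15
ee_pos: [537.4, 170.7, 104.1]
orientation: [2.744, 1.527, -0.035]
ft_force: [0.1, -0.2, -0.4]
width: 14.6
```

```bash
python3 - <<'E'
from h import *
pins()
im,c,o=snap('wrist','w6');twist('w6')
E
```

```text
t 13.15 tcp [537.4 170.7 104.1] tips c/a/b [[536.3, 170.5, 62.6], [557.6, 157.4, 62.1], [515.1, 183.7, 63.0]] ang -31.77 tilt [0.0246 0.0035] F [ 0.1 -0.2 -0.4] M [0.02 0.11 0.55] w 14.6
move cm [-0.12 -0.06  0.  ] turn -52.42 tip above ring [-7.4 -7.9 -7. ]
w6 twist deg 5.43 x0 -0.88 25 0.24
```

Request:
{"fn": "arm_command", "kwargs": {
  "increments": [
    [[0,0,0],0.2],
    [[0,0,0],0],
    [[0,0,0],0],
    [[0,0,0],-1.2],
    [[0,0,0],-1.2]
  ]
}}

```text
t: 13.7
ee_pos: [537.3, 170.7, 104.0]
orientation: [2.713, 1.582, -0.035]
ft_force: [-0.9, 0.1, -1.0]
width: 14.3
```

```bash
python3 - <<'E'
from h import *
pins()
im,c,o=snap('wrist','w7');twist('w7')
E
```

```text
t 13.7 tcp [537.3 170.7 104. ] tips c/a/b [[536.3, 170.6, 62.6], [558.1, 158.3, 62.1], [514.5, 182.8, 63.1]] ang -29.47 tilt [0.0249 0.0037] F [-0.9  0.1 -1. ] M [-0.    0.11  0.32] w 14.3
move cm [-0.12 -0.06  0.  ] turn -50.12 tip above ring [-7.4 -7.9 -6.9]
w7 twist deg 3.24 x0 -0.99 25 0.26
```

Request:
{"fn": "arm_command", "kwargs": {
  "increments": [
    [[0,0,0],-1.2],
    [[0,0,0],-1.2],
    [[0,0,0],-1.2]
  ]
}}

```text
t: 14.05
ee_pos: [537.4, 170.7, 104.0]
orientation: [-2.658, -1.672, 0.034]
ft_force: [-0.5, 1.0, -1.6]
width: 14.8
```

```bash
python3 - <<'E'
from h import *
pins()
im,c,o=snap('wrist','w8');twist('w8')
E
```

```text
t 14.05 tcp [537.4 170.7 104. ] tips c/a/b [[536.3, 170.6, 62.5], [558.8, 159.8, 62.0], [513.8, 181.4, 63.1]] ang -25.62 tilt [0.0255 0.0036] F [-0.5  1.  -1.6] M [-0.03  0.02  0.02] w 14.8
move cm [-0.12 -0.07  0.  ] turn -46.27 tip above ring [-7.5 -8.  -6.9]
w8 twist deg 0.51 x0 -1.02 25 0.28
```

Request:
{"fn": "arm_command", "kwargs": {
  "increments": [
    [[0,0,-0.1],-1],
    [[0,0,-0.3],0],
    [[0,0,-0.4],0],
    [[0,0,-0.5],0]
  ]
}}

```text
t: 14.5
ee_pos: [537.4, 170.7, 117.0]
orientation: [-2.641, -1.698, 0.036]
ft_force: [1.2, 0.8, -3.9]
width: 14.7
```

```bash
python3 - <<'E'
from h import *
pins()
E
```

```text
t 14.5 tcp [537.4 170.7 117. ] tips c/a/b [[536.3, 170.5, 75.5], [559.0, 160.1, 75.0], [513.5, 180.9, 76.1]] ang -24.5 tilt [0.0267 0.004 ] F [ 1.2  0.8 -3.9] M [-0.02 -0.04  0.01] w 14.7
move cm [-0.11 -0.07  0.  ] turn -45.15 tip above ring [5.5 5.  6.1]
```

Request:
{"fn": "arm_command", "kwargs": {
  "increments": [
    [[0,0,-2],0],
    [[0,0,-2],0],
    [[0,0,0],0]
  ]
}}

```text
t: 14.8
ee_pos: [538.6, 171.2, 159.4]
orientation: [-2.642, -1.698, 0.034]
ft_force: [0.1, -0.1, -2.3]
width: 14.4
```

```bash
python3 - <<'E'
from h import *
pins((470.5,-163.5),-7.9)
E
```

```text
t 14.8 tcp [538.6 171.2 159.4] tips c/a/b [[537.5, 171.1, 117.9], [560.2, 160.7, 117.4], [514.7, 181.5, 118.5]] ang -24.52 tilt [0.0258 0.0037] F [ 0.1 -0.1 -2.3] M [ 0.05 -0.06 -0.02] w 14.4
move cm [-33.21   7.81   0.49] turn -16.62 tip above ring [47.9 47.4 48.5]
```

Request:
{"fn": "arm_command", "kwargs": {
  "increments": [
    [[-4.1,1,-0.1],0],
    [[-4.1,1,-0.1],0],
    [[-4.1,1,-0.1],0],
    [[-4.1,1,-0.1],0],
    [[-4.1,1,-0.1],0],
    [[-4.1,1,-0.1],0],
    [[-4.1,1,-0.1],0],
    [[-4.1,0.8,-0.1],0],
    [[0,0,0],-8],
    [[0,0,0],-8],
    [[0,0,0],0]
  ]
}}

```text
t: 15.9
ee_pos: [469.9, -171.5, 167.9]
orientation: [-2.369, -2.058, 0.03]
ft_force: [-0.5, -1.0, -2.5]
width: 13.9
```

```bash
python3 - <<'E'
from h import *
pins((470.5,-163.5),-7.9)
im,c,o=snap('scene','sc9')
cv2.imwrite('pics/sc9c.png',cv2.resize(im[190:240,350:420,::-1],None,fx=8,fy=8,interpolation=2))
im,c,o=snap('wrist','w9');twist('w9')
E
```

```text
t 15.9 tcp [ 469.9 -171.5  167.9] tips c/a/b [[468.8, -171.8, 126.4], [493.6, -175.2, 125.8], [444.1, -168.3, 127.0]] ang -7.99 tilt [0.0253 0.0049] F [-0.5 -1.  -2.5] M [ 0.07 -0.03  0.02] w 13.9
move cm [ 0.84  0.05 -0.01] turn -0.09 tip above ring [56.4 55.8 57. ]
w9 twist deg -1.39 x0 -1.86 25 0.96
```

View pics/sc9c.png

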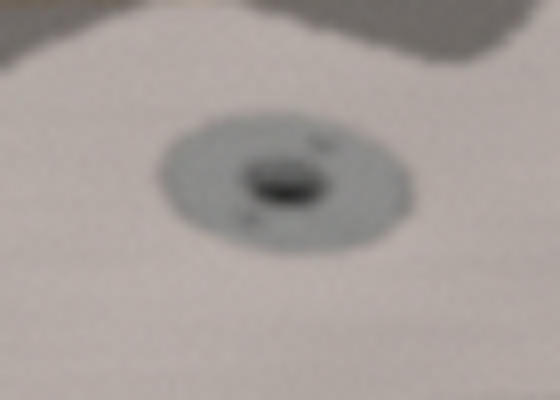

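View pics/w9.png

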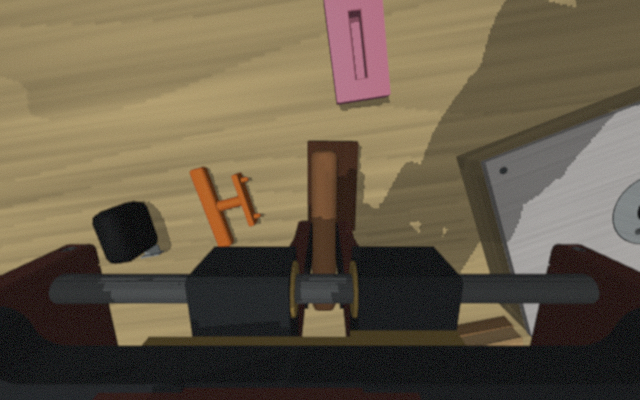

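```bash
python3 - <<'E'
from h import *
s=cam('scene');f=lambda u,v:((u+.5)/8-.5+350,(v+.5)/8-.5+190)
a,b=[ray(s,f(*p),70)[:2] for p in [(323,142),(250,220)]];d=b-a
print(a,b,np.hypot(*d),np.degrees(np.arctan2(d[1],d[0])))
E
```

```text
[512.14965679 181.59133884] [560.80244866 161.09091501] 52.79546887463448 -22.8486949040685
```

Request:
{"fn": "arm_command", "kwargs": {
  "increments": [
    [[0.42,0.05,1.5],0],
    [[0.42,0,2],0],
    [[0,0,2],0],
    [[0,0,1.5],0],
    [[0,0,0],0]
  ]
}}

```text
t: 16.5
ee_pos: [472.2, -160.8, 95.8]
orientation: [-2.388, -2.039, 0.028]
ft_force: [-0.3, 0.3, -2.1]
width: 14.1
```

```bash
python3 - <<'E'
from h import *
pins((470.5,-163.5),-7.9)
im,c,o=snap('side','s10')
cv2.imwrite('pics/s10c.png',cv2.resize(im[200:290,290:410,::-1],None,fx=6,fy=6,interpolation=2))
im,c,o=snap('scene','sc10')
cv2.imwrite('pics/sc10c.png',cv2.resize(im[150:230,220:320,::-1],None,fx=6,fy=6,interpolation=2))
E
```

```text
t 16.5 tcp [ 472.2 -160.8   95.8] tips c/a/b [[471.3, -161.0, 54.3], [496.0, -164.9, 53.8], [446.6, -157.1, 54.8]] ang -8.97 tilt [0.0228 0.0052] F [-0.3  0.3 -2.1] M [ 0.04  0.01 -0.01] w 14.1
move cm [-0.26 -0.04  0.  ] turn -1.07 tip above ring [-15.7 -16.2 -15.2]
```

View pics/s10c.png

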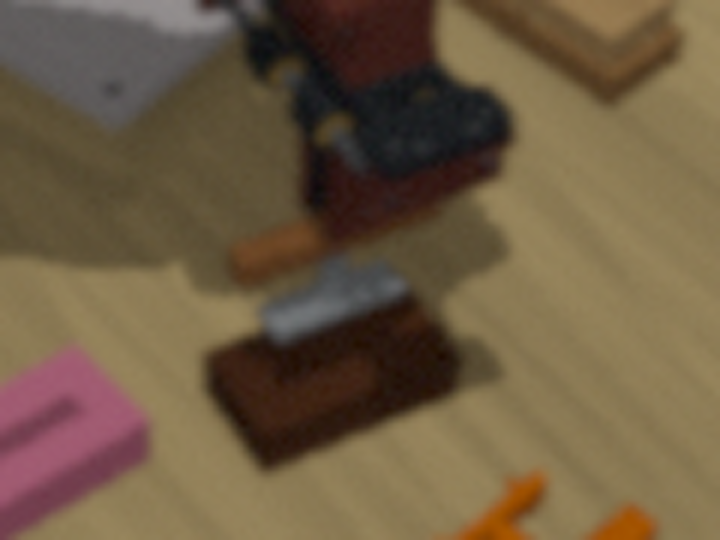

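View pics/sc10c.png

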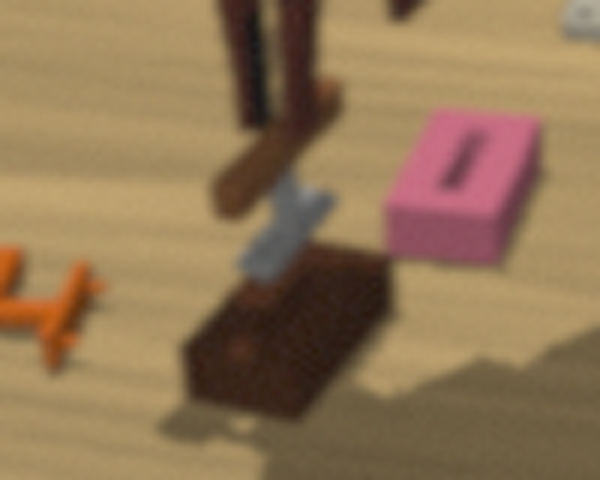

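Request:
{"fn": "arm_command", "kwargs": {
  "increments": [
    [[-0.26,0,0.5],-1],
    [[0,0,0.5],0],
    [[0,0,0.4],0],
    [[0,0,0],0]
  ]
}}

```text
t: 17.0
ee_pos: [475.0, -164.8, 84.9]
orientation: [2.366, 2.059, -0.022]
ft_force: [0.1, -0.0, -2.7]
width: 13.5
```

```bash
python3 - <<'E'
from h import *
pins((470.5,-163.5),-7.9)
E
```

```text
t 17.0 tcp [ 475.  -164.8   84.9] tips c/a/b [[474.3, -165.2, 43.4], [499.1, -168.6, 43.1], [449.6, -161.7, 43.8]] ang -7.91 tilt [0.0155 0.0081] F [ 0.1 -0.  -2.7] M [-0.01 -0.02  0.04] w 13.5
move cm [ 0.11 -0.4   0.  ] turn -0.01 tip above ring [-26.6 -26.9 -26.2]
```

Request:
{"fn": "arm_command", "kwargs": {
  "increments": [
    [[0.11,-0.35,0.3],0],
    [[0,0,0.3],0],
    [[0,0,0],0]
  ]
}}

```text
t: 17.3
ee_pos: [471.4, -163.4, 78.7]
orientation: [2.366, 2.058, -0.021]
ft_force: [-0.3, -0.2, -2.5]
width: 14.4
```

```bash
python3 - <<'E'
from h import *
pins((470.5,-163.5),-7.9)
E
```

```text
t 17.3 tcp [ 471.4 -163.4   78.7] tips c/a/b [[470.8, -163.7, 37.3], [495.6, -167.1, 36.9], [446.0, -160.2, 37.6]] ang -7.94 tilt [0.015  0.0082] F [-0.3 -0.2 -2.5] M [ 0.07  0.02 -0.03] w 14.4
move cm [ 0.02 -0.03 -0.  ] turn -0.04 tip above ring [-32.7 -33.1 -32.4]
```

Request:
{"fn": "arm_command", "kwargs": {
  "increments": [
    [[0,0,0.25],0],
    [[0,0,0.25],0],
    [[0,0,0.25],0],
    [[0,0,0.25],0],
    [[0,0,0.15],0]
  ]
}}

```text
t: 17.8
ee_pos: [471.6, -163.6, 66.5]
orientation: [2.366, 2.057, -0.021]
ft_force: [0.1, 0.1, -3.3]
width: 13.7
```

```bash
python3 - <<'E'
from h import *
pins((470.5,-163.5),-7.9)
E
```

```text
t 17.8 tcp [ 471.6 -163.6   66.5] tips c/a/b [[471.0, -163.9, 25.0], [495.8, -167.4, 24.6], [446.3, -160.5, 25.3]] ang -7.95 tilt [0.0145 0.0084] F [ 0.1  0.1 -3.3] M [0.05 0.01 0.03] w 13.7
move cm [ 0.04 -0.06 -0.  ] turn -0.05 tip above ring [-45.  -45.4 -44.7]
```

In the slot with no contact force. Last 4 mm gently.

Request:
{"fn": "arm_command", "kwargs": {
  "increments": [
    [[0,-0.05,0.15],0],
    [[0,0,0.12],0],
    [[0,0,0.1],0],
    [[0,0,0.05],0]
  ]
}}

```text
t: 18.2
ee_pos: [470.0, -164.0, 63.4]
orientation: [2.366, 2.059, -0.024]
ft_force: [-2.1, -0.0, 5.0]
width: 14.2
```

```bash
python3 - <<'E'
from h import *
pins((470.5,-163.5),-7.9)
E
```

```text
t 18.2 tcp [ 470.  -164.    63.4] tips c/a/b [[469.3, -164.4, 22.0], [494.0, -167.8, 21.6], [444.5, -161.0, 22.3]] ang -7.91 tilt [0.017  0.0089] F [-2.1 -0.   5. ] M [0.1  0.31 0.03] w 14.2
move cm [ 0.11  0.11 -0.  ] turn -0.01 tip above ring [-48.  -48.4 -47.7]
```

Request:
{"fn": "arm_command", "kwargs": {
  "increments": [
    [[0,0,0],0],
    [[0,0,0],0],
    [[0,0,0],0],
    [[0,0,0],0],
    [[0,0,0],0],
    [[0,0,0],0],
    [[0,0,0],0]
  ],
  "gripper": 0.8
}}

```text
t: 18.9
ee_pos: [471.3, -164.4, 64.2]
orientation: [2.365, 2.057, -0.022]
ft_force: [-0.6, 0.2, -0.1]
width: 66.8
```

```bash
python3 - <<'E'
from h import *
pins((470.5,-163.5),-7.9)
im,c,o=snap('wrist','w11')
E
```

```text
t 18.9 tcp [ 471.3 -164.4   64.2] tips c/a/b [[470.7, -164.8, 22.7], [495.5, -168.3, 22.4], [446.0, -161.4, 23.0]] ang -7.92 tilt [0.0142 0.0098] F [-0.6  0.2 -0.1] M [ 0.04  0.   -0.03] w 66.8
move cm [ 0.13 -0.04 -0.  ] turn -0.02 tip above ring [-47.3 -47.6 -47. ]
```

View pics/w11.png

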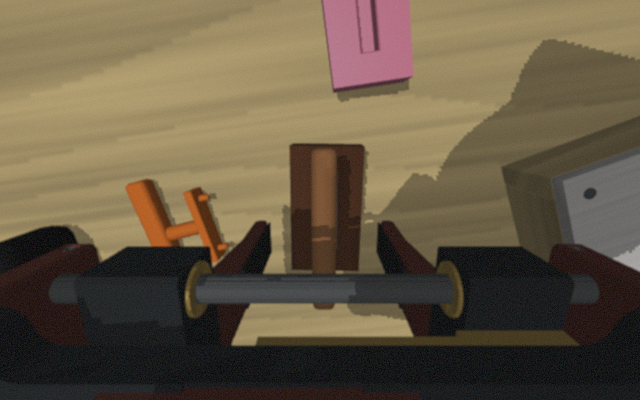

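The fingers are clear of the bar (bar at column 323, fingers at 268 and 378). Retract upward.

Request:
{"fn": "arm_command", "kwargs": {
  "increments": [
    [[0,0,-1],0],
    [[0,0,-2],0],
    [[0,0,-3],0],
    [[0,0,-3],0],
    [[0,0,-1],0],
    [[0,0,0],0],
    [[0,0,0],0]
  ]
}}

```text
t: 19.65
ee_pos: [471.2, -162.6, 169.1]
orientation: [2.365, 2.058, -0.023]
ft_force: [0.3, 0.5, -0.3]
width: 70.0
```

```bash
python3 - <<'E'
from h import *
to(470,-163,150,82)
im,c,o=snap('wrist','w12')
cv2.imwrite('pics/w12c.png',cv2.resize(im[100:300,220:430,::-1],None,fx=3,fy=3,interpolation=2))
im,c,o=snap('side','s12')
cv2.imwrite('pics/s12c.png',cv2.resize(im[140:290,260:410,::-1],None,fx=4,fy=4,interpolation=2))
im,c,o=snap('scene','sc12')
E
```

```text
t 19.65 pos [ 471.2 -162.6  169.1] head 82.05 tilt [-0.0067 -0.0143] F [ 0.34  0.48 -0.34] M [-0.04  0.02  0.09] w 70.0 q6 -1.77
d cm [-0.03 -0.1   1.91] turn 0.05
```

View pics/w12c.png

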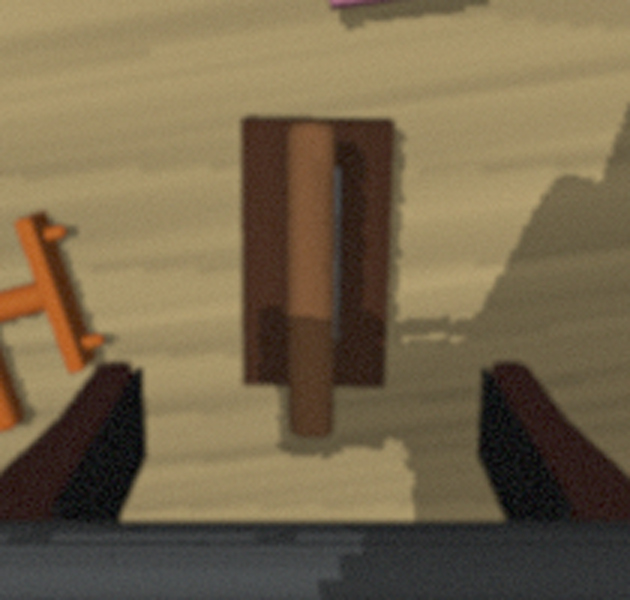

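View pics/s12c.png

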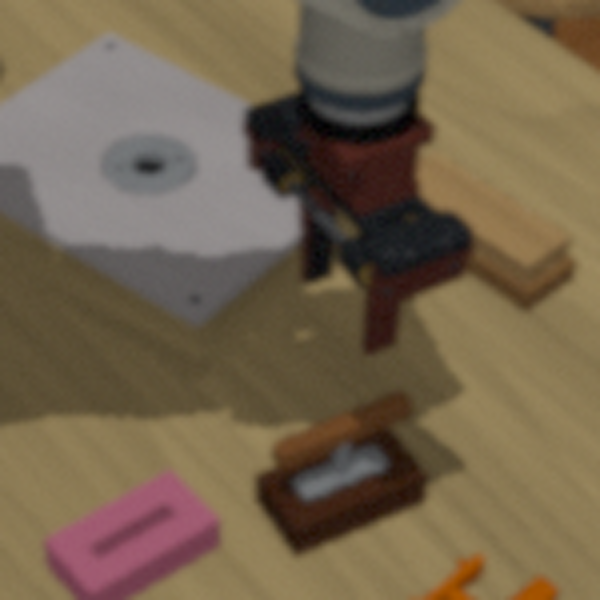

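View pics/sc12.png

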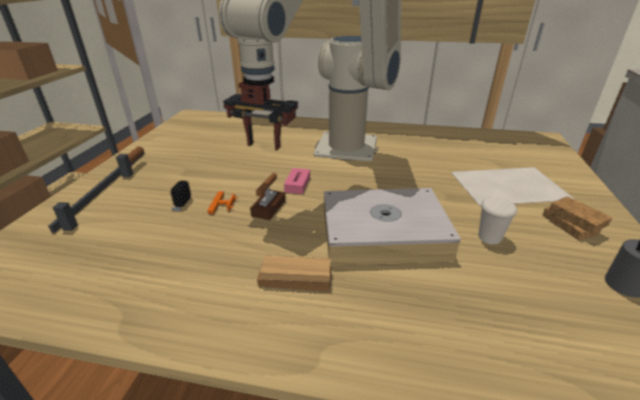

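```bash
python3 - <<'E'
from h import *
# pose read at w12: recompute with the obs then (arm is holding)
c=cam('wrist',get_obs())
f=lambda u,v:((u+.5)/3-.5+220,(v+.5)/3-.5+100)
for n,l,z in [('bar',[(311,124),(311,437)],90),('edges',[(288,140),(333,140),(332,425),(291,425)],85),('rest',[(243,119),(394,122),(385,386),(243,384)],30),('foot r',[(341,167),(337,336)],38)]:
    P=np.array([ray(c,f(*p),z)[:2] for p in l]);print(n,P.round(1).tolist(),P.mean(0).round(1),np.degrees(np.arctan2(*(P[-1]-P[0])[::-1])).round(1), np.hypot(*(P[0]-P[-1])).round(1))
E
```

```text
bar [[415.4, -156.9], [521.5, -171.7]] [ 468.4 -164.3] -8.0 107.1
edges [[419.6, -165.1], [421.6, -150.6], [520.1, -164.1], [518.2, -178.5]] [ 469.9 -164.6] -7.7 99.5
rest [[412.6, -184.1], [421.8, -126.3], [529.2, -142.4], [520.4, -201.4]] [ 471.  -163.6] -9.1 109.2
foot r [[435.3, -148.9], [502.3, -159.3]] [ 468.8 -154.1] -8.8 67.8
```

```bash
python3 - <<'E'
from h import *
print(close_job())
E
```

```text
the job is handed in; nothing more can be done
None
```

The ring is turned home, the spanner is back in its rest and released, and the job was handed in at about 20 s of the 58 s allowed. No verdict was reported.

- **Seating and turning:** Both pins dropped into the holes with under 2 N of contact, about 7–8 mm deep. I then turned the ring clockwise. The wrist moment stayed near 0.33 N m until the stop and rose to 0.55 N m there.
- **Ring check:** Measured in the images, the hole line went from +20.7° to about −22.9°. The second figure comes from coarse pixels, good to about ±2°. That is 43.5° of turn, which with the unknown starting angle of 0 to 4.6° fits the 0.8 rad (45.8°) stop. I did not measure the locked angle more precisely than that.
- **Spanner in the rest:** The foot touched the block with about 5 N before I let go. The final wrist picture puts the spanner within about 3 mm of the rest's centre and about 1° of its direction, and upright. The gripper is clear above it.
- **Disagreements:** The wrist-camera estimates of the rest centre and of the spanner differed by 2–3 mm along the foot, both before and after the job. The tool tilted by up to about 0.03 rad while it carried the spanner, and this did no harm.
- **Other things on the bench:** The cup, tape measure, offcuts and look-alikes look unmoved in the final scene picture. I judged this by eye and did not measure it.

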